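Vent the sample chamber and hold its stuck lid ajar

TASK

Lift the loose red vent cap off the valve stub beside the clear sample chamber and set it down upright, open end down as it was, in the shallow blue dish. Then take the blue handle on the chamber's lid, pull up until the sticky gasket lets go, without letting the lid fly up, and hold the lid slightly open, its front edge about 3 cm up; finish still holding the handle, with the lid steady. Leave everything else on the bench where it is.

Things in the scene. Friction and masses are not known exactly. Their poses are not given: they have to be found in the camera images.
- chamber: clear box with white floor and black rim, 200 (x) by 180 (y) by 90 mm high, fixed to the bench; origin under the box's centre on the bench, x points away from its front towards the hinge, y to its left side, z up. An aluminium valve block 50 by 46 mm, 80 mm high, stands at its left, centred 40 mm towards the front (x = -0.040) and 137 mm to the left (y = +0.137)
- vent_stub (a point): foot of the upright brass stub (diameter 14, height 24 mm) on the valve block's top, 80 mm above the bench; the cap hangs over the stub and rests on the block
- cap: loose red vent cap, round, diameter 32, height 36 mm, open underneath (bore 22 mm, 30 mm deep), about 30 g; origin at the centre of its underside, z up through its closed top. It lifts straight off
- dish: shallow round blue dish fixed to the bench, 130 mm across, inside floor about 118 mm across and 3 mm thick, rim 12 mm high; origin under its centre on the bench
- lid_hinge (a point): middle of the lid's hinge axis (thin dark axle on steel posts at the chamber's far side), 100 mm beyond the chamber's origin and 140 mm above the bench, so 50 mm above the rim; the axis runs along the chamber's y
- lid (a joint): lid angle in rad: 0 shut, grows as the front edge rises, stop at 0.6. White-framed clear lid, 200 by 180 by 12 mm, front edge 200 mm from the hinge; 0.3 to 0.56 kg, falls shut by itself. Pull needed at the handle, weight included: rises to a peak of some 10 to 15 N near 0.02 rad, over at 0.06 rad; then the gasket has let go for good and 2 to 4 N of weight are left
- lid_handle (a point): blue handle on top of the lid near its front edge: round bar along the chamber's y, 100 mm long, diameter 14 mm, on a 12 mm post at either end (76 mm free between them); this point at the bar's centre, with the lid shut 170 mm in front of the hinge axis, 10 mm below it, 130 mm above the bench; 21 mm free between bar and lid. Turns with the lid; axes as the chamber's when shut
- tip_box: blue box with clear cover, 117 by 80 by 63 mm; origin under its centre; leave alone
- petri: closed Petri dish, diameter 96, height 16 mm; origin under its centre; leave alone
- marker: white and black marker pen lying down, 135 by 12 by 12 mm; origin under its middle; leave alone
- reagent: amber bottle with blue cap, diameter 70, height 160 mm; origin under its centre; leave alone
- beaker: glass beaker, diameter 70, height 90 mm; origin under its centre; leave alone
- tube_rack: steel stand with three blue-capped tubes, 90 by 170 by 158 mm; origin under its centre; leave alone
- notebook: green notebook, 152 by 212 by 14 mm; origin under its centre; leave alone

How it is judged:
By the outcome, as a careful person would: the job done as asked, in the order asked, and still so for the second after the job is handed in, while the arm keeps its last pose, push and grip.
It also fails if it takes over 54 s, if anything falls off the work surface, if the arm or the gripper's body presses on something with over 40 N, if the wrist force passes 120 N, or if a joint passes its speed limit or range.

ROBOT

A 7-joint arm with a two-finger parallel gripper is mounted at the origin on the work surface. World frame = base frame: x ahead of the robot, y to its left, z up, the work surface at z = 0. Lengths are in mm, angles in rad, forces in N, time in s.
With the tool pointing down it reaches from about 400 to 750 mm from the base axis. Payload 19.5 kg.
Tool frame: the origin (TCP) lies between the finger pads, 19 mm behind the fingertips; this is the grasp point; z points along the fingers, y is the line along which they close (so a half turn about z gives the same grasp; the last joint's range is limited). The gripper opens to 85 mm and grips with 20 to 120 N. Pads are 22 mm wide; open, the fingers measure 114 mm over their backs; the gripper's body (76 mm by 85 mm) begins 54 mm behind the grasp point. The pads swing forward as they close: fully open they stand 13 mm farther back than shut.
Start: joints at [1.137, 0.707, -0.028, 1.485, 0.022, 0.951, -0.075], TCP at [219.557, -531.406, 249.968] pointing down, gripper open.
Joint ranges: [-2.71, 2.71], [-0.32, 2.16], [-1.57, 1.52], [0, 2.45], [-1.46, 4.6], [0, 2.02], [-2.83, 2.83]. Speed limits (rad/s): [1.89, 1.89, 2.57, 2.57, 3.01, 3.01, 3.01].

INTERFACE

Orientations are given as a unit quaternion [w, x, y, z].
In Python, from plant import monitor, eyes, workorder gives the robot as it stands.
- The arm moves only by the tool carry_out, never from a script. Its argument "motion" is one flat list of numbers, 7 for each row, row after row: the opening, from 0 (shut) to 1 (fully open), then the shift along the tool's x, y, z in mm, then the turn, a rotation vector about the tool's x, y, z in rad. A call has 1 to 12 rows; each row shifts and turns the commanded pose from where the row before left it, along the tool's axes as they then stand; what a row does not reach is not made up. A row lasts 1/8 s, in which the tool goes at most 62.5 mm and 10.7 degrees, less where a joint would pass 70% of its speed; a pose out of reach is approached as far as the arm can. A call is refused whole if a number of a shift passes 62.5 or a number of a turn 0.188, either way. A call with a gripper value outside its range is refused whole. The fingers move at their own pace and stop on an object; the grip force is fixed at half the most. Time passes only in rows, so rows that do not move let the fingers close. It gives the time, the measured TCP pose, the force, the opening and the grip force at its end, in the units of the state.
- monitor.observe(): the state, without advancing time (a new reading comes with each control period).
- eyes.snapshot(name): name is "side" or "top" or "wrist"; returns the picture (420x560x3 uint8, red, green, blue); there is no depth.
- eyes.camera_params(name): a dict with "mtx" (3x3 intrinsics, pixels), "world_from_camera" (4x4, takes a point from camera to world coordinates); the wrist camera has in their place "mount" (4x4, takes a point from camera to tool coordinates, whose origin is the TCP and whose axes are the flange's). Camera axes: x right, y up, looking along -z (the intrinsics and any distortion apply to the point x, -y, -z); pixel columns grow to the right and rows downward; lengths in mm; the calibration is good to about 2 mm. A picture is of the moment at which its call begins: read the wrist's pose just before it. camera_params takes no time and is no camera call.
- workorder.finish_job(): hands the job in; it is judged then, once.
The state is a dict: "t": time; "q": joint angles; "qd": joint speeds; "joint_torque": joint torques, N m; "ee_pos": TCP position; "tool_rot": TCP orientation; "force": force on the tool from outside, world axes, zero at the start; "moment": the same for the moment, N m; "finger_gap": opening from 0.0 (shut) to 1.0 (fully open); "gripper_force": force on a finger pad.
Only numpy, scipy, OpenCV 4.12 (cv2) and the standard library are available. Lean on these libraries where they do the work, as an engineer would, in place of code of your own. Each camera call takes 0.05 s, during which the arm holds its last target. There are 200 camera calls.

## Working session

There is one attempt and no reset: what is moved stays moved. The work goes in short steps, Python scripts to look and compute and a tool call to move; the robot and the scene stay as the last step left them, time stands still between calls to the robot, and variables do not carry over. Pictures are saved under pics/ and viewed, at most 10 in all, crops included, and the job is handed in when it is done.

Besides the shell and the picture viewer there is one more tool, called after "Call:" as name(argument=value, ...), one argument or row to a line, values as JSON. carry_out: Moves the arm, as the interface text tells. Its arguments: {"type":"object","properties":{"motion":{"type":"array","items":{"type":"number"}}},"required":["motion"]}

```bash
ls; mkdir -p pics
python3 - <<'E'
from plant import monitor, eyes
import cv2,numpy as np
np.set_printoptions(precision=3,suppress=True)
print(monitor.observe())
for n in("top","side","wrist"):
    p=eyes.camera_params(n);print(n,p)
    im=eyes.snapshot(n);cv2.imwrite(f"pics/{n}0.png",cv2.cvtColor(im,cv2.COLOR_RGB2BGR))
E
```

```text
pics
{'t': 0.0, 'q': array([ 1.137,  0.707, -0.028,  1.485,  0.022,  0.951, -0.076]), 'qd': array([-0.001, -0.   ,  0.002,  0.   , -0.   ,  0.001,  0.001]), 'joint_torque': array([ -0.001, -88.319,   1.234, -23.616,   0.017,   0.007,  -0.   ]), 'ee_pos': array([ 219.478, -531.209,  249.527]), 'tool_rot': array([-0.001,  0.981,  0.195, -0.   ]), 'force': array([-0.98 ,  0.575, -0.423]), 'moment': array([0.007, 0.051, 0.007]), 'gripper_force': 0.0, 'finger_gap': 1.0000125712253958}
top {'mtx': array([[416.205,   0.   , 285.316],
       [  0.   , 416.205, 211.211],
       [  0.   ,   0.   ,   1.   ]]), 'world_from_camera': array([[   0.029,    0.988,   -0.154,  367.078],
       [  -1.   ,    0.029,    0.002,   -2.022],
       [   0.006,    0.154,    0.988, 1385.014],
       [   0.   ,    0.   ,    0.   ,    1.   ]])}
side {'mtx': array([[462.197,   0.   , 277.935],
       [  0.   , 462.197, 208.272],
       [  0.   ,   0.   ,   1.   ]]), 'world_from_camera': array([[   0.968,    0.203,   -0.148,  370.515],
       [  -0.251,    0.75 ,   -0.612, -667.23 ],
       [  -0.013,    0.629,    0.777,  963.335],
       [   0.   ,    0.   ,    0.   ,    1.   ]])}
wrist {'mtx': array([[305.657,   0.   , 279.815],
       [  0.   , 305.657, 211.649],
       [  0.   ,   0.   ,   1.   ]]), 'mount': array([[  -0.   ,    0.96 ,    0.281,   71.498],
       [   1.   ,    0.001,   -0.   ,    0.446],
       [  -0.   ,    0.281,   -0.96 , -123.924],
       [   0.   ,    0.   ,    0.   ,    1.   ]])}
```

Run:
```python
import cv2
for n in("top","side"):
    cv2.imwrite(f"pics/{n}0b.png",cv2.resize(cv2.imread(f"pics/{n}0.png"),(800,600),interpolation=cv2.INTER_CUBIC))
```

```text
(no output)
```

View pics/top0b.png

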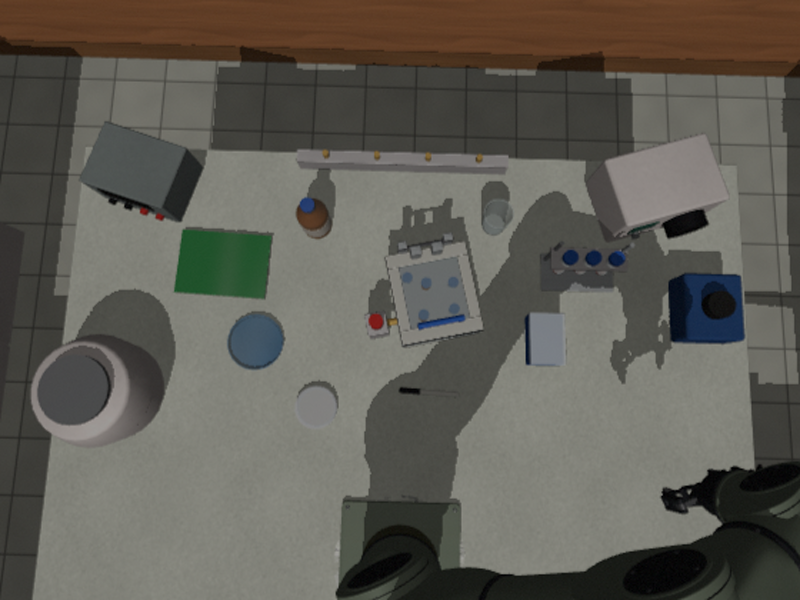

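View pics/side0b.png

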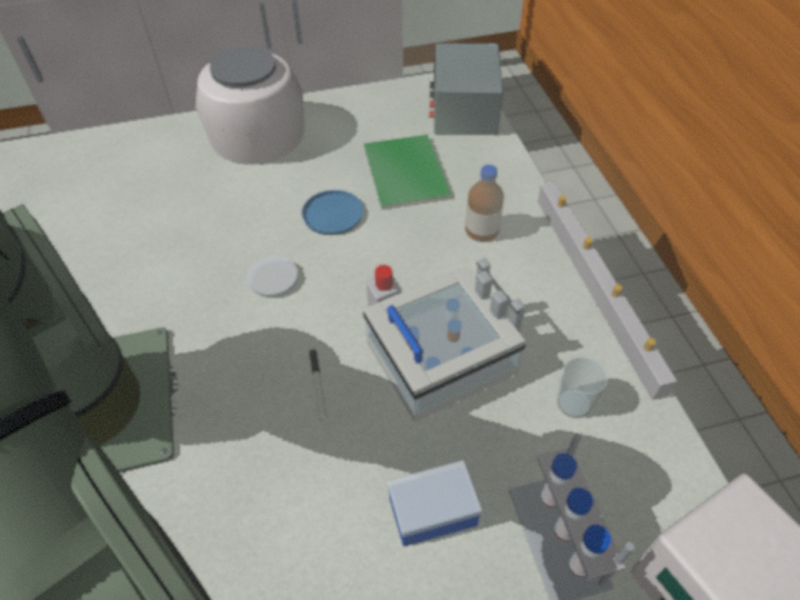

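```bash
cat > h.py <<'E'
import cv2,numpy as np
from plant import monitor, eyes
from scipy.spatial.transform import Rotation as R
np.set_printoptions(precision=2,suppress=True)
def cam(n):
    p=eyes.camera_params(n); K=p["mtx"]
    if n!="wrist": return K,p["world_from_camera"]
    s=monitor.observe(); T=np.eye(4); w=s["tool_rot"]
    T[:3,:3]=R.from_quat(np.r_[w[1:],w[0]]).as_matrix(); T[:3,3]=s["ee_pos"]
    return K,T@p["mount"]
def ray(C,uv):
    K,T=C; d=np.linalg.inv(K)@np.r_[uv,1]; return T[:3,3],T[:3,:3]@(d*[1,-1,-1])
def onz(C,uv,z):
    o,d=ray(C,uv); return o+d*(z-o[2])/d[2]
def proj(C,P):
    K,T=C; q=T[:3,:3].T@(np.asarray(P)-T[:3,3]); q=K@(q*[1,-1,-1]); return q[:2]/q[2]
def tri(Cs,uvs):
    A=0;b=0
    for C,uv in zip(Cs,uvs):
        o,d=ray(C,uv);d=d/np.linalg.norm(d);M=np.eye(3)-np.outer(d,d);A=A+M;b=b+M@o
    return np.linalg.solve(A,b)
def blob(im,lo,hi,roi):
    """largest blob of an HSV range in roi (x0,y0,x1,y1): centroid, contour"""
    x0,y0,x1,y1=roi; h=cv2.cvtColor(im[y0:y1,x0:x1],cv2.COLOR_BGR2HSV)
    m=cv2.inRange(h,np.array(lo),np.array(hi))
    c=max(cv2.findContours(m,cv2.RETR_EXTERNAL,cv2.CHAIN_APPROX_NONE,offset=(x0,y0))[0],key=cv2.contourArea)
    return c[:,0].astype(float)
E
python3 - <<'E'
from h import *
R_=lambda r:[int(v*.7) for v in r]
D={"top":dict(cap=R_((360,305,395,340)),h=R_((405,305,480,340)),dish=R_((215,300,300,380))),
"side":dict(cap=R_((365,255,405,300)),h=R_((380,295,435,370)),dish=R_((290,180,380,245)))}
Cs=[cam("top"),cam("side")];res={}
for n,d in D.items():
    im=cv2.imread(f"pics/{n}0.png");C=cam(n)
    c=blob(im,(0,150,60),(8,255,255),d["cap"]);m=c.mean(0)
    print(n,"cap",c.min(0),c.max(0),(c.min(0)+c.max(0))/2); cc=(c.min(0)+c.max(0))/2
    c=blob(im,(100,150,50),(125,255,255),d["h"]);r=cv2.minAreaRect(c.astype(np.float32));print("handle",r)
    b=cv2.boxPoints(r);e=sorted([(np.linalg.norm(b[i]-b[(i+1)%4]),i) for i in range(4)])[:2]
    ends=sorted([tuple((b[i]+b[(i+1)%4])/2) for _,i in e]);
    c=blob(im,(95,80,30),(125,255,255),d["dish"]);el=cv2.fitEllipse(c.astype(np.float32));print("dish",el,onz(C,el[0],10))
    res[n]=dict(cap=cc,ends=ends,hc=np.array(r[0]))
t,s=res["top"],res["side"]
print("cap",tri(Cs,[t["cap"],s["cap"]]),onz(Cs[0],t["cap"],110),onz(Cs[1],s["cap"],98))
for i in 0,1: print("end",tri(Cs,[t["ends"][i],s["ends"][i]]),onz(Cs[0],t["ends"][i],133),onz(Cs[1],s["ends"][i],133))
print("hc",tri(Cs,[t["hc"],s["hc"]]))
E
```

```text
top cap [258. 220.] [267. 229.] [262.5 224.5]
handle ((308.4469299316406, 224.7135467529297), (3.532531499862671, 31.938457489013672), 79.50852966308594)
dish ((180.06915283203125, 237.6376495361328), (32.62052536010742, 36.70028305053711), 140.10133361816406) [482.92 340.89  10.  ]
side cap [263. 186.] [273. 196.] [268. 191.]
handle ((282.53204345703125, 230.82403564453125), (36.87215042114258, 4.490433216094971), 55.304840087890625)
dish ((232.81103515625, 148.16127014160156), (28.25778579711914, 39.8403205871582), 82.03472900390625) [480.31 341.02  10.  ]
cap [523.07  65.02 108.5 ] [522.48  64.97 110.  ] [525.35  74.03  98.  ]
end [512.08 -28.05 129.23] [512.87 -28.05 133.  ] [510.21 -30.96 133.  ]
end [ 533.84 -123.    131.73] [ 533.42 -122.85  133.  ] [ 533.83 -123.83  133.  ]
hc [523.38 -75.61 128.79]
```

```bash
cat >> h.py <<'E'
def plan(P,yaw,N,g):
    """rows (same shift size in world) to TCP P, tool down, tool y at world angle yaw"""
    s=monitor.observe();w=s["tool_rot"];A=R.from_quat(np.r_[w[1:],w[0]])
    y=np.array([np.cos(yaw),np.sin(yaw),0]);z=np.array([0,0,-1.])
    B=R.from_matrix(np.stack([np.cross(y,z),y,z],1))
    v=(A.inv()*B).as_rotvec()/N; d=(np.asarray(P)-s["ee_pos"])/N; out=[]
    for k in range(N):
        out.append([g,*np.round((A*R.from_rotvec(v*k)).inv().apply(d),1),*np.round(v,4)])
    for i in range(0,N,12): print([float(x)+0. for r in out[i:i+12] for x in r])
E
python3 -c "
from h import *
plan([523,65,200],.225,22,.6)"
```

```text
[0.6, 23.1, -19.8, 2.3, 0.0, 0.0, -0.0638, 0.6, 24.3, -18.3, 2.3, 0.0, 0.0, -0.0638, 0.6, 25.4, -16.7, 2.3, 0.0, 0.0, -0.0638, 0.6, 26.4, -15.0, 2.3, 0.0, 0.0, -0.0638, 0.6, 27.3, -13.3, 2.3, 0.0, 0.0, -0.0638, 0.6, 28.1, -11.5, 2.3, 0.0, 0.0, -0.0638, 0.6, 28.8, -9.7, 2.3, 0.0, 0.0, -0.0638, 0.6, 29.4, -7.9, 2.3, 0.0, 0.0, -0.0638, 0.6, 29.8, -6.0, 2.3, 0.0, 0.0, -0.0638, 0.6, 30.1, -4.1, 2.3, 0.0, 0.0, -0.0638, 0.6, 30.3, -2.1, 2.3, 0.0, 0.0, -0.0638, 0.6, 30.4, -0.2, 2.3, 0.0, 0.0, -0.0638]
[0.6, 30.4, 1.8, 2.3, 0.0, 0.0, -0.0638, 0.6, 30.2, 3.7, 2.3, 0.0, 0.0, -0.0638, 0.6, 29.9, 5.6, 2.3, 0.0, 0.0, -0.0638, 0.6, 29.5, 7.5, 2.3, 0.0, 0.0, -0.0638, 0.6, 28.9, 9.4, 2.3, 0.0, 0.0, -0.0638, 0.6, 28.3, 11.2, 2.3, 0.0, 0.0, -0.0638, 0.6, 27.5, 13.0, 2.3, 0.0, 0.0, -0.0638, 0.6, 26.6, 14.7, 2.3, 0.0, 0.0, -0.0638, 0.6, 25.6, 16.4, 2.3, 0.0, 0.0, -0.0638, 0.6, 24.5, 18.0, 2.3, 0.0, 0.0, -0.0638]
```

Call:
carry_out(
  motion=[0.6, 23, -20, 2.3, 0, 0, -0.064, 0.6, 24.3, -18.3, 2.3, 0, 0, -0.064, 0.6, 25.4, -16.7, 2.3, 0, 0, -0.064, 0.6, 26.4, -15, 2.3, 0, 0, -0.064, 0.6, 27.3, -13.3, 2.3, 0, 0, -0.064, 0.6, 28, -11.5, 2.3, 0, 0, -0.064, 0.6, 28.8, -9.7, 2.3, 0, 0, -0.064, 0.6, 29.4, -8, 2.3, 0, 0, -0.064, 0.6, 29.8, -6, 2.3, 0, 0, -0.064, 0.6, 30, -4, 2.3, 0, 0, -0.064, 0.6, 30, -2, 2.3, 0, 0, -0.064, 0.6, 30, 0, 2.3, 0, 0, -0.064],
)

```text
t: 1.65
ee_pos: [384.5, -206.0, 222.3]
tool_rot: [-0.0, 0.836, 0.549, 0.0]
force: [0.6, -0.1, 0.2]
finger_gap: 0.601
gripper_force: 0.0
```

Call:
carry_out(
  motion=[0.6, 30.4, 1.8, 2.3, 0, 0, -0.064, 0.6, 30, 3.7, 2.3, 0, 0, -0.064, 0.6, 30, 5.6, 2.3, 0, 0, -0.064, 0.6, 29.5, 7.5, 2.3, 0, 0, -0.064, 0.6, 29, 9.4, 2.3, 0, 0, -0.064, 0.6, 28.3, 11, 2.3, 0, 0, -0.064, 0.6, 27.5, 13, 2.3, 0, 0, -0.064, 0.6, 26.6, 14.7, 2.3, 0, 0, -0.064, 0.6, 25.6, 16.4, 2.3, 0, 0, -0.064, 0.6, 24.5, 18, 2.3, 0, 0, -0.06, 0.6, 0, 0, 0, 0, 0, 0, 0.6, 0, 0, 0, 0, 0, 0],
)

```text
t: 3.15
ee_pos: [521.1, 63.8, 199.3]
tool_rot: [-0.0, 0.624, 0.782, -0.0]
force: [-1.0, -0.4, 0.7]
finger_gap: 0.6
gripper_force: 0.0
```

Run:
```python
from h import *
C=cam("wrist");im=cv2.cvtColor(eyes.snapshot("wrist"),cv2.COLOR_RGB2BGR)
cv2.imwrite("pics/w1.png",im)
c=blob(im,(0,130,40),(8,255,255),(0,0,560,420));print(c.min(0),c.max(0),cv2.minEnclosingCircle(c.astype(np.float32)))
print(proj(C,[523,65,116]),proj(C,[523.4,-75.6,130]),monitor.observe()["force"])
plan([523,65,200],.225,2,.6)
```

```text
[262. 193.] [305. 243.] ((283.52410888671875, 218.1142120361328), 25.714679718017578)
[282.74 224.4 ] [243.85 393.09] [0.32 0.72 1.05]
[0.6, 0.4, 1.1, -0.3, -0.0002, 0.0002, -0.0007, 0.6, 0.4, 1.1, -0.3, -0.0002, 0.0002, -0.0007]
```

View pics/w1.png

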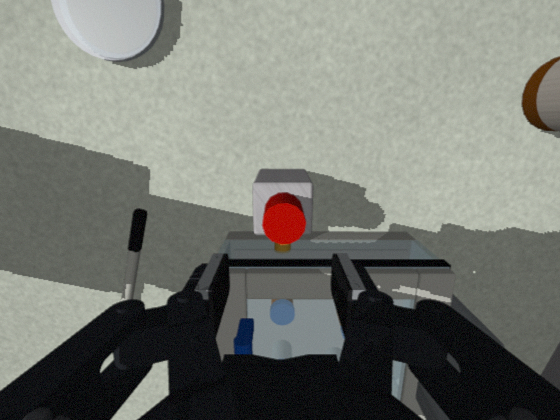

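Call:
carry_out(
  motion=[0.6, 1.5, 2.5, 10, 0, 0, 0, 0.6, 0, 0, 15, 0, 0, 0, 0.6, 0, 0, 15, 0, 0, 0, 0.6, 0, 0, 15, 0, 0, 0, 0.6, 0, 0, 15, 0, 0, 0, 0.6, 0, 0, 12, 0, 0, 0, 0.6, 0, 0, 6, 0, 0, 0, 0.6, 0, 0, 5, 0, 0, 0, 0.6, 0, 0, 0, 0, 0, 0, 0.6, 0, 0, 0, 0, 0, 0],
)

```text
t: 4.45
ee_pos: [523.6, 66.6, 106.7]
tool_rot: [0.0, 0.623, 0.782, 0.0]
force: [-0.2, -0.7, -0.1]
finger_gap: 0.602
gripper_force: 0.0
```

Call:
carry_out(
  motion=[0.4, 0, 0, 0, 0, 0, 0, 0.2, 0, 0, 0, 0, 0, 0, 0.2, 0, 0, 0, 0, 0, 0, 0.2, 0, 0, 0, 0, 0, 0, 0.2, 0, 0, 0, 0, 0, 0, 0.2, 0, 0, 0, 0, 0, 0],
)

```text
t: 5.2
ee_pos: [523.6, 66.6, 106.9]
tool_rot: [0.0, 0.623, 0.782, 0.0]
force: [-0.6, 0.4, 8.8]
finger_gap: 0.355
gripper_force: 58.8
```

Call:
carry_out(
  motion=[0.2, 0, 0, -2, 0, 0, 0, 0.2, 0, 0, -4, 0, 0, 0, 0.2, 0, 0, -8, 0, 0, 0, 0.2, 0, 0, -10, 0, 0, 0, 0.2, 0, 0, -12, 0, 0, 0, 0.2, 0, 0, -12, 0, 0, 0, 0.2, 0, 0, -12, 0, 0, 0, 0.2, 0, 0, -10, 0, 0, 0, 0.2, 0, 0, 0, 0, 0, 0, 0.2, 0, 0, 0, 0, 0, 0],
)

```text
t: 6.45
ee_pos: [523.3, 66.5, 176.1]
tool_rot: [-0.0, 0.623, 0.782, -0.0]
force: [0.3, 0.0, -0.3]
finger_gap: 0.358
gripper_force: 59.3
```

Run:
```python
from h import *
im=[cv2.cvtColor(eyes.snapshot(n),cv2.COLOR_RGB2BGR) for n in("wrist","side")]
im[1]=cv2.resize(im[1][130:250,180:340],(560,420),interpolation=cv2.INTER_CUBIC)
cv2.imwrite("pics/w2.png",cv2.resize(np.hstack(im),(800,300)))
plan([481.5,341,170],.55,14,.2)
```

```text
[0.2, 19.8, 1.5, 0.4, 0.0, 0.0, -0.0232, 0.2, 19.7, 1.9, 0.4, 0.0, 0.0, -0.0232, 0.2, 19.7, 2.4, 0.4, 0.0, 0.0, -0.0232, 0.2, 19.6, 2.8, 0.4, 0.0, 0.0, -0.0232, 0.2, 19.6, 3.3, 0.4, 0.0, 0.0, -0.0232, 0.2, 19.5, 3.7, 0.4, 0.0, 0.0, -0.0232, 0.2, 19.4, 4.2, 0.4, 0.0, 0.0, -0.0232, 0.2, 19.3, 4.6, 0.4, 0.0, 0.0, -0.0232, 0.2, 19.2, 5.1, 0.4, 0.0, 0.0, -0.0232, 0.2, 19.0, 5.5, 0.4, 0.0, 0.0, -0.0232, 0.2, 18.9, 6.0, 0.4, 0.0, 0.0, -0.0232, 0.2, 18.8, 6.4, 0.4, 0.0, 0.0, -0.0232]
[0.2, 18.6, 6.8, 0.4, 0.0, 0.0, -0.0232, 0.2, 18.4, 7.3, 0.4, 0.0, 0.0, -0.0232]
```

View pics/w2.png

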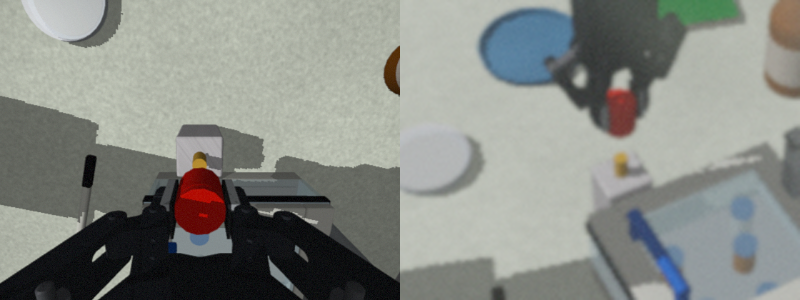

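The cap (left half about (200,205), right half (622,112)) hangs upright between the pads, clear of the brass stub at (622,165). I'll move it to the dish.

Call:
carry_out(
  motion=[0.2, 19.8, 1.5, 0.4, 0, 0, -0.023, 0.2, 19.7, 2, 0.4, 0, 0, -0.023, 0.2, 19.7, 2.4, 0.4, 0, 0, -0.023, 0.2, 19.6, 2.8, 0.4, 0, 0, -0.023, 0.2, 19.6, 3.3, 0.4, 0, 0, -0.023, 0.2, 19.5, 3.7, 0.4, 0, 0, -0.023, 0.2, 19.4, 4.2, 0.4, 0, 0, -0.023, 0.2, 19.3, 4.6, 0.4, 0, 0, -0.023, 0.2, 19.2, 5, 0.4, 0, 0, -0.023, 0.2, 19, 5.5, 0.4, 0, 0, -0.023, 0.2, 19, 6, 0.4, 0, 0, -0.023, 0.2, 18.8, 6.4, 0.4, 0, 0, -0.023],
)

```text
t: 8.05
ee_pos: [487.5, 303.3, 171.6]
tool_rot: [-0.0, 0.509, 0.861, 0.0]
force: [0.1, 0.0, -0.7]
finger_gap: 0.356
gripper_force: 59.3
```

Call:
carry_out(
  motion=[0.2, 18.6, 6.8, 10, 0, 0, -0.023, 0.2, 18.4, 7.3, 10, 0, 0, -0.023, 0.2, 0, 0, 20, 0, 0, 0, 0.2, 0, 0, 20, 0, 0, 0, 0.2, 0, 0, 20, 0, 0, 0, 0.2, 0, 0, 20, 0, 0, 0, 0.2, 0, 0, 15, 0, 0, 0, 0.2, 0, 0, 10, 0, 0, 0, 0.2, 0, 0, 5, 0, 0, 0, 0.2, 0, 0, 4, 0, 0, 0, 0.2, 0, 0, 0, 0, 0, 0, 0.2, 0, 0, 0, 0, 0, 0],
)

```text
t: 9.55
ee_pos: [482.0, 341.2, 38.0]
tool_rot: [0.0, 0.49, 0.872, 0.0]
force: [0.0, 0.1, 0.4]
finger_gap: 0.356
gripper_force: 59.3
```

Call:
carry_out(
  motion=[0.2, 0, 0, 3, 0, 0, 0, 0.2, 0, 0, 2, 0, 0, 0, 0.2, 0, 0, 1.5, 0, 0, 0, 0.2, 0, 0, 1, 0, 0, 0, 0.2, 0, 0, 0, 0, 0, 0, 0.2, 0, 0, 0, 0, 0, 0],
)

```text
t: 10.3
ee_pos: [481.9, 341.2, 30.2]
tool_rot: [-0.0, 0.49, 0.872, 0.0]
force: [-0.0, -0.4, 0.0]
finger_gap: 0.353
gripper_force: 59.4
```

Call:
carry_out(
  motion=[0.2, 0, 0, 0.7, 0, 0, 0, 0.2, 0, 0, 0, 0, 0, 0],
)

```text
t: 10.55
ee_pos: [481.9, 341.2, 29.9]
tool_rot: [0.0, 0.49, 0.872, 0.0]
force: [-1.9, -1.5, 9.6]
finger_gap: 0.358
gripper_force: 60.3
```

Call:
carry_out(
  motion=[0.37, 0, 0, 0, 0, 0, 0, 0.42, 0, 0, 0, 0, 0, 0, 0.6, 0, 0, 0, 0, 0, 0, 0.6, 0, 0, 0, 0, 0, 0, 0.6, 0, 0, -5, 0, 0, 0, 0.6, 0, 0, -15, 0, 0, 0, 0.6, 0, 0, -25, 0, 0, 0, 0.6, 0, 0, -35, 0, 0, 0, 0.6, 0, 0, -40, 0, 0, 0, 0.6, 0, 0, -35, 0, 0, 0, 0.6, 0, 0, 0, 0, 0, 0],
)

```text
t: 11.92
ee_pos: [482.6, 341.7, 187.7]
tool_rot: [0.001, 0.49, 0.872, 0.002]
force: [0.4, 0.4, -0.4]
finger_gap: 0.602
gripper_force: 0.0
```

Run:
```python
from h import *
cv2.imwrite("pics/w3.png",cv2.cvtColor(eyes.snapshot("wrist"),cv2.COLOR_RGB2BGR))
plan([523.4,-74,185],.225,18,.5)
```

```text
[0.5, -20.9, -10.0, 0.0, 0.0001, 0.0, 0.0179, 0.5, -21.1, -9.7, 0.0, 0.0001, 0.0, 0.0179, 0.5, -21.2, -9.3, 0.0, 0.0001, 0.0, 0.0179, 0.5, -21.4, -8.9, 0.0, 0.0001, 0.0, 0.0179, 0.5, -21.6, -8.5, 0.0, 0.0001, 0.0, 0.0179, 0.5, -21.7, -8.1, 0.0, 0.0001, 0.0, 0.0179, 0.5, -21.9, -7.7, 0.0, 0.0001, 0.0, 0.0179, 0.5, -22.0, -7.4, 0.0, 0.0001, 0.0, 0.0179, 0.5, -22.1, -7.0, 0.0, 0.0001, 0.0, 0.0179, 0.5, -22.2, -6.6, 0.0, 0.0001, 0.0, 0.0179, 0.5, -22.4, -6.2, 0.0, 0.0001, 0.0, 0.0179, 0.5, -22.5, -5.8, 0.0, 0.0001, 0.0, 0.0179]
[0.5, -22.6, -5.4, 0.0, 0.0001, 0.0, 0.0179, 0.5, -22.6, -5.0, 0.1, 0.0001, 0.0, 0.0179, 0.5, -22.7, -4.5, 0.1, 0.0001, 0.0, 0.0179, 0.5, -22.8, -4.1, 0.1, 0.0001, 0.0, 0.0179, 0.5, -22.9, -3.7, 0.1, 0.0001, 0.0, 0.0179, 0.5, -22.9, -3.3, 0.1, 0.0001, 0.0, 0.0179]
```

View pics/w3.png

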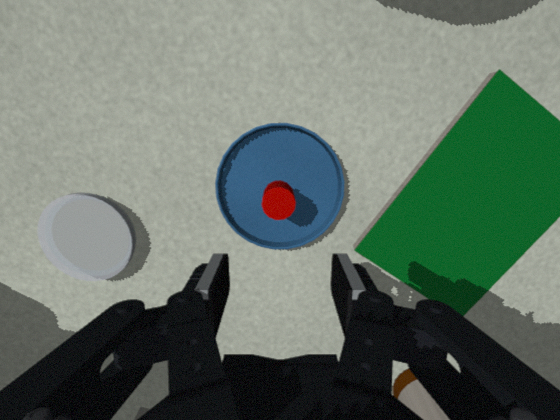

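The red cap stands upright at about (279,203), well inside the blue dish centred at (281,186). Next is the handle.

Call:
carry_out(
  motion=[0.5, -21, -10, 0, 0, 0, 0.018, 0.5, -21, -9.7, 0, 0, 0, 0.018, 0.5, -21.2, -9.3, 0, 0, 0, 0.018, 0.5, -21.4, -9, 0, 0, 0, 0.018, 0.5, -21.6, -8.5, 0, 0, 0, 0.018, 0.5, -21.7, -8, 0, 0, 0, 0.018, 0.5, -22, -7.7, 0, 0, 0, 0.018, 0.5, -22, -7.4, 0, 0, 0, 0.018, 0.5, -22, -7, 0, 0, 0, 0.018, 0.5, -22.2, -6.6, 0, 0, 0, 0.018, 0.5, -22.4, -6.2, 0, 0, 0, 0.018, 0.5, -22.5, -5.8, 0, 0, 0, 0.018],
)

```text
t: 13.48
ee_pos: [508.8, 63.3, 184.0]
tool_rot: [-0.0, 0.581, 0.814, -0.0]
force: [0.3, 0.5, 0.2]
finger_gap: 0.5
gripper_force: 0.0
```

Call:
carry_out(
  motion=[0.5, -22.6, -5.4, 0, 0, 0, 0.018, 0.5, -22.6, -5, 0, 0, 0, 0.018, 0.5, -22.7, -4.5, 0, 0, 0, 0.018, 0.5, -22.8, -4, 0, 0, 0, 0.018, 0.5, -23, -3.7, 0, 0, 0, 0.018, 0.5, -23, -3.3, 0, 0, 0, 0.018, 0.5, 0, 0, 0, 0, 0, 0, 0.5, 0, 0, 0, 0, 0, 0],
)

```text
t: 14.48
ee_pos: [522.7, -73.7, 184.2]
tool_rot: [-0.0, 0.624, 0.782, 0.0]
force: [0.9, 0.2, -0.3]
finger_gap: 0.5
gripper_force: 0.0
```

Run:
```python
from h import *
C=cam("wrist");im=cv2.cvtColor(eyes.snapshot("wrist"),cv2.COLOR_RGB2BGR)
cv2.imwrite("pics/w4.png",im)
print(proj(C,[512,-28,130]),proj(C,[533.8,-123,130]),proj(C,[523.4,-75.6,130]))
plan([523.4,-75.6,185],.225,2,.5)
```

```text
[279.14 165.18] [279.56 310.87] [280.11 243.53]
[0.5, -1.1, 0.1, -0.4, -0.0001, -0.0003, -0.0004, 0.5, -1.1, 0.1, -0.4, -0.0001, -0.0003, -0.0004]
```

View pics/w4.png

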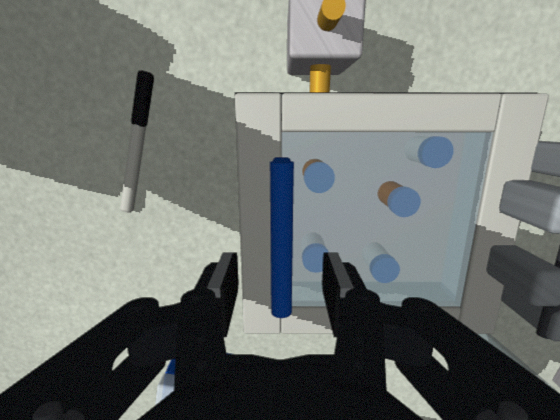

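The handle bar runs from about (282,158) to (282,317), parallel to the pads and centred between the fingers. I'll go down onto it.

Call:
carry_out(
  motion=[0.5, -2, 1.3, 8, 0, 0, 0, 0.5, 0, 0, 10, 0, 0, 0, 0.5, 0, 0, 10, 0, 0, 0, 0.5, 0, 0, 10, 0, 0, 0, 0.5, 0, 0, 8, 0, 0, 0, 0.5, 0, 0, 5, 0, 0, 0, 0.5, 0, 0, 2.5, 0, 0, 0, 0.5, 0, 0, 0, 0, 0, 0, 0.5, 0, 0, 0, 0, 0, 0],
)

```text
t: 15.65
ee_pos: [524.7, -76.1, 131.1]
tool_rot: [0.0, 0.624, 0.781, 0.0]
force: [0.5, -0.2, 0.2]
finger_gap: 0.501
gripper_force: 0.0
```

Call:
carry_out(
  motion=[0.35, 0, 0, 0, 0, 0, 0, 0.25, 0, 0, 0, 0, 0, 0, 0.2, 0, 0, 0, 0, 0, 0, 0.1, 0, 0, 0, 0, 0, 0, 0, 0, 0, 0, 0, 0, 0, 0, 0, 0, 0, 0, 0, 0, 0, 0, 0, 0, 0, 0, 0, 0, 0, 0, 0, 0, 0],
)

```text
validation failed for argument at $.mo...
```

Call:
carry_out(
  motion=[0.35, 0, 0, 0, 0, 0, 0, 0.25, 0, 0, 0, 0, 0, 0, 0.2, 0, 0, 0, 0, 0, 0, 0.1, 0, 0, 0, 0, 0, 0, 0, 0, 0, 0, 0, 0, 0, 0, 0, 0, 0, 0, 0, 0],
)

```text
t: 16.4
ee_pos: [524.2, -76.2, 131.0]
tool_rot: [-0.0, 0.624, 0.781, -0.0]
force: [-3.9, 0.3, 7.0]
finger_gap: 0.142
gripper_force: 58.4
```

Call:
carry_out(
  motion=[0, 0, 0, 0, 0, 0, 0, 0, 0, 0, 0, 0, 0, 0],
)

```text
t: 16.65
ee_pos: [524.2, -76.1, 131.1]
tool_rot: [-0.0, 0.624, 0.781, -0.0]
force: [-4.5, 0.3, 6.3]
finger_gap: 0.146
gripper_force: 58.4
```

Call:
carry_out(
  motion=[0, 0, -0.06, -1, 0.006, 0, 0, 0, 0, -0.06, -1, 0.006, 0, 0, 0, 0, -0.06, -1, 0.006, 0, 0, 0, 0, -0.06, -1, 0.006, 0, 0, 0, 0, 0, 0, 0, 0, 0],
)

```text
t: 17.27
ee_pos: [524.1, -76.2, 134.6]
tool_rot: [-0.008, 0.624, 0.781, -0.01]
force: [-3.5, -1.3, -11.3]
finger_gap: 0.141
gripper_force: 58.6
```

Call:
carry_out(
  motion=[0, 0, -0.06, -1, 0.006, 0, 0, 0, 0, -0.06, -1, 0.006, 0, 0, 0, 0, -0.06, -1, 0.006, 0, 0, 0, 0, -0.06, -1, 0.006, 0, 0, 0, 0, 0, 0, 0, 0, 0],
)

```text
t: 17.9
ee_pos: [524.0, -76.2, 139.1]
tool_rot: [-0.015, 0.624, 0.781, -0.019]
force: [-6.3, -2.1, -5.4]
finger_gap: 0.139
gripper_force: 59.2
```

Call:
carry_out(
  motion=[0, 0, -0.08, -1, 0.006, 0, 0, 0, 0, -0.08, -1, 0.006, 0, 0, 0, 0, -0.08, -1, 0.006, 0, 0, 0, 0, -0.08, -1, 0.006, 0, 0, 0, 0, -0.08, -1, 0.006, 0, 0, 0, 0, -0.08, -1, 0.006, 0, 0, 0, 0, -0.08, -1, 0.006, 0, 0, 0, 0, -0.08, -1, 0.006, 0, 0, 0, 0, 0, 0, 0, 0, 0],
)

```text
t: 19.02
ee_pos: [524.1, -76.2, 147.3]
tool_rot: [-0.03, 0.623, 0.78, -0.038]
force: [-6.5, -1.2, -3.6]
finger_gap: 0.137
gripper_force: 59.4
```

Call:
carry_out(
  motion=[0, 0, -0.08, -1, 0.006, 0, 0, 0, 0, -0.08, -1, 0.006, 0, 0, 0, 0, -0.08, -1, 0.006, 0, 0, 0, 0, -0.08, -1, 0.006, 0, 0, 0, 0, -0.08, -1, 0.006, 0, 0, 0, 0, -0.08, -1, 0.006, 0, 0, 0, 0, -0.08, -1, 0.006, 0, 0, 0, 0, -0.08, -1, 0.006, 0, 0, 0, 0, -0.08, -1, 0.006, 0, 0, 0, 0, 0, 0, 0, 0, 0, 0, 0, 0, 0, 0, 0, 0],
)

```text
t: 20.4
ee_pos: [524.7, -76.0, 156.4]
tool_rot: [-0.047, 0.622, 0.779, -0.058]
force: [-5.9, -1.0, -1.6]
finger_gap: 0.139
gripper_force: 59.4
```

Run:
```python
from h import *
s=monitor.observe();print(s["ee_pos"],s["force"],s["qd"],s["t"])
im=[cv2.cvtColor(eyes.snapshot(n),cv2.COLOR_RGB2BGR) for n in("wrist","side")]
im[1]=cv2.resize(im[1][100:310,180:460],(560,420),interpolation=cv2.INTER_CUBIC)
cv2.imwrite("pics/w5.png",cv2.resize(np.hstack(im),(800,300)))
```

```text
[524.73 -76.01 156.41] [-5.93 -0.97 -1.56] [-0. -0.  0.  0.  0. -0.  0.] 20.4
```

View pics/w5.png

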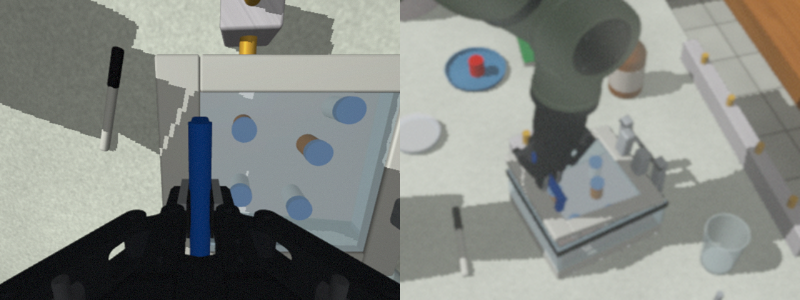

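The handle at (200,185) is held between the pads, the lid's front edge is about 3 cm up, and the cap still stands in the dish at (477,66) in the right half. The arm is still, so I'm handing in.

```bash
python3 -c "
from plant import workorder
print(workorder.finish_job())"
```

```text
the job is handed in; nothing more can be done
None
```

The red cap stands upright in the blue dish, and the lid is held steady by its handle with the front edge about 3 cm up (worked out from the handle's 25 mm rise); I handed the job in at about 20.5 s and have had no verdict back.

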